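# Lock the push-and-turn cap on the contact-cleaner bottle

## Task

Close the contact-cleaner bottle so nobody can open it by accident: pick up the orange cap, set it over the bottle's neck, then press it down against its spring and turn it clockwise until the lugs are caught, and let go so it stays locked down by itself. Be gentle with the plastic neck, it cracks if you ram it or force the turn, and leave the screwdriver, the drive and the battery where they lie.

Things in the scene. Friction and masses are not known exactly. Their poses are not given: they have to be found in the camera images.
- cap: Orange push-and-turn cap, about 70 g, upright on the table, mouth down. Origin: centre of its lower rim, z up. Round skirt 57 mm across (49 mm inside) and 28 mm high, closed by a 4 mm roof whose underside is 24 mm above the rim.
- wing (a point): Top centre of the cap's wing, the part to grip: a straight bar on the roof, 46 mm long along the cap's x, 26 mm thick along y, from 28 to 50 mm above the rim. Fingertips gripping it can push on the flat roof beside it.
- lugs (a point): Centre of the underside of the cap's 4 inner lugs, 2 mm above its rim. They point inward along the cap's +x, +y, -x and -y, each 14 degrees wide and 4 mm high, with a 39 mm circle free between them.
- bottle: Blue cleaner bottle fixed in a round grey holder (116 mm wide) on the table. Origin: centre of the holder's underside, z up. White collar 45 mm across near the top of the 36.6 mm thick neck, with 4 gaps 90 degrees apart, 22 degrees wide, that let the cap's lugs down. It cracks if the cap (or robot) bears on it with over 45 N in any direction; the lugs work 21 mm from its axis.
- mark (a point): Yellow mark on the holder, on the bottle's +x side. The collar was pressed on by hand: its gaps lie anywhere within 34 degrees (0.6 rad) either way of the bottle's x and y axes; this is not measured and must be found by feel or sight.
- rim (a point): Centre of the neck's top rim (23 mm across, tapered, slippery plastic), 144 mm above the table. A black spring plunger, 19 mm wide, stands 11 mm out of it and pushes the cap's roof up; it moves from about 2 N and gains 0.7 N per mm, down to the rim (solid, about 10 N).
- neck (a point): On the bottle's axis at the collar's top faces, 135 mm above the table. Cap rim height from here: -2 mm, lugs on top of the collar; -4 mm, lugs in the gaps, on the spring, not locked; below -12.5 mm they clear the ledges and the cap turns clockwise (from above): 33 degrees from mid-gap to mid-catch (7 either way holds), stop at 40; -15 mm, solid bottom; let go there it springs up to -10 mm, locked.
- screwdriver: Red-handled screwdriver, 170 mm, lying on the table; leave it. Origin at its middle underside.
- drive: Silver laptop drive, 100 x 70 x 9.5 mm, lying flat; leave it. Origin: centre of its underside.
- battery: Black laptop battery, 50 x 200 x 20 mm, lying flat; leave it. Origin: centre of its underside.
Things that resemble listed ones, but are neither listed nor needed, are in the scene too. What is meant by the bottle is not red or turquoise, and is the larger of those in its own colour.

How it is judged:
On the way:
1. the cap is pressed down over the neck past the ledges (horizontal distance between cap and neck below 0.004 m and angle between cap's own z axis and vertical below 0.12 rad and z of cap in the frame of neck between -0.018 and -0.0117 m), for 0.05 s.
At the end, for the whole second after the job is handed in: The cap sits upright (within 0.12 rad) and centred (within 4 mm) on the neck, released and at rest, its rim 8.5 to 11.3 mm below the ledge tops (lugs up in the catches, held by the spring); screwdriver, drive and battery within 20 mm of where they lay (horizontal distance between cap and neck below 0.004 m and angle between cap's own z axis and vertical below 0.12 rad and z of cap in the frame of neck between -0.0113 and -0.0085 m and linear speed of cap below 0.01 m/s and angular speed of cap below 0.1 rad/s and distance of each of screwdriver, drive, battery from where it was at the start of the episode below 0.02 m); the robot touches nothing.
It fails at once if the cap bears on the bottle with more than 45 N (contact force between cap and bottle above 45 N).
It fails at once if the arm or fingers bear on the bottle with more than 45 N (contact force between any of the arm, the fingers and bottle above 45 N).
It fails at once if the screwdriver, drive or battery is moved more than 20 mm (distance of any of screwdriver, drive, battery from where it was at the start of the episode above 0.02 m).
It also fails if it takes over 72 s, if anything falls off the work surface, if the arm or the gripper's body presses on something with over 40 N, if the wrist force passes 120 N, or if a joint passes its speed limit or range.

## Robot

A 6-joint arm with a two-finger parallel gripper is mounted at the origin on the work surface. World frame = base frame: x ahead of the robot, y to its left, z up, the work surface at z = 0. Lengths are in m, angles in rad, forces in N, time in s.
With the tool pointing down it reaches from about 0.35 to 0.85 m from the base axis. Payload 8.1 kg.
Tool frame: the origin (TCP) lies on the centre line of the jaws, within the pads' length; the fingertips stand robot.tips_ahead ahead of it and the grasp point (between the pads) lies 8 mm behind it (robot.tips_ahead is the distance from the TCP to the fingertips, in m); z points along the fingers, y is the direction in which the jaws open and shut (so a half turn about z gives the same grasp; the last joint's range is limited). The gripper opens to 93 mm and grips with 3 to 60 N. Pads are 15 mm wide; open, the fingers measure 128 mm over their backs; the gripper's body (75 mm by 188 mm) begins 65 mm behind the grasp point.
Start: joints at [-1.288, 0.13, 1.488, -0, 1.523, -0.085], TCP at [0.216, -0.56, 0.23] pointing down, gripper open.
Joint ranges: [-2.96, 2.96], [-0.89, 2.26], [0.02, 2.5], [-1.34, 4.48], [0, 2.73], [-2.66, 2.66]. Speed limits (rad/s): [2.39, 2.39, 2.79, 3.14, 3.14, 3.14].

## Interface

Orientations are given as a rotation vector (axis times angle).
In Python, from plant import monitor, eyes, job, robot gives the robot as it stands.
- The arm moves only by the tool servo_tool, never from a script. Its argument "plan" is a list that holds one entry, the list of rows, each a list of 7 numbers: the closure, from -1 (fully open) to 1 (shut), so that 0 is half open, then the shift along the world's x, y, z in mm, then the turn, a rotation vector about the world's x, y, z in rad. In form: [[[hand, dx, dy, dz, ax, ay, az], ...]]. A call has 1 to 12 rows; each row shifts and turns the commanded pose from where the row before left it; what a row does not reach is not made up. A row lasts 1/10 s, in which the tool goes at most 50 mm and 8.59 degrees, less where a joint would pass 70% of its speed; a pose out of reach is approached as far as the arm can. A call with a gripper value outside its range is refused whole. The fingers move at their own pace and stop on an object; "force" is the grip in N (left out, the last holds). Time passes only in rows, so rows that do not move let the fingers close. It gives the time, the measured TCP pose, the force and the opening at its end, in the units of the state.
- monitor.read_state(): the state, without advancing time (a new reading comes with each control period).
- eyes.read_camera(name): name is "scene" or "top" or "wrist"; returns the picture (480x640x3 uint8, red, green, blue); there is no depth.
- eyes.camera_info(name): a dict with "mtx" (3x3 intrinsics, pixels), "R" (3x3) and "t" (3): a world point X has camera coordinates R X + t. Camera axes: x right, y down, z forward; pixel columns grow to the right and rows downward; lengths in m; the calibration is good to about 2 mm. A picture is of the moment at which its call begins: read the wrist's pose just before it. camera_info takes no time and is no camera call; for the wrist camera it gives the pose at the moment of the call.
- job.close_job(): hands the job in, once; it reports no verdict.
The state is a dict: "t": time; "q": joint angles; "dq": joint speeds; "joint_torque": joint torques, N m; "tool_pos": TCP position; "orientation": TCP orientation; "force": force on the tool from outside, world axes, zero at the start; "wrist_torque": the same for the moment, N m; "opening": finger opening in m.
Only numpy, scipy, OpenCV 4.12 (cv2) and the standard library are available. Lean on these libraries where they do the work, as an engineer would, in place of code of your own. Each camera call takes 0.05 s, during which the arm holds its last target. There are 200 camera calls.

## Working session

There is one attempt and no reset: what is moved stays moved. The work goes in short steps, Python scripts to look and compute and a tool call to move; the robot and the scene stay as the last step left them, time stands still between calls to the robot, and variables do not carry over. Pictures are saved under pics/ and viewed, about 8 in all and at most 12, crops included, and the job is handed in when it is done.

Besides the shell and the picture viewer there is one more tool, called after "Request:" as a command line: name --argument value ..., lists and objects as JSON in quotes. servo_tool: Moves the arm, as the interface text tells. Its arguments: {"type":"object","properties":{"plan":{"type":"array"},"force":{"type":"number"}},"required":["plan"]}

```bash
ls; mkdir -p pics; python3 - <<'E'
from plant import monitor, eyes, job, robot
import cv2,numpy as np
s=monitor.read_state();print(s, robot.tips_ahead)
for n in ("scene","top"):
    im=eyes.read_camera(n);cv2.imwrite(f"pics/{n}0.png",im[:,:,::-1])
    i=eyes.camera_info(n);print(n,np.round(i["mtx"],1).tolist(),np.round(i["R"],3).tolist(),np.round(i["t"],3).tolist())
E
```

```text
pics
{'t': 0.0, 'q': array([-1.28841493e+00,  1.31152899e-01,  1.48929373e+00,  6.84073683e-07,
        1.52300868e+00, -8.53989259e-02]), 'dq': array([-0.00083485, -0.00044615, -0.00041284, -0.00093872,  0.00013772,
       -0.00012559]), 'joint_torque': array([ 1.79296352e-03, -5.59841216e+01, -4.91755128e+01,  7.69870542e-02,
        3.55232391e-02, -1.48833078e-04]), 'tool_pos': array([ 0.21559176, -0.55932725,  0.22858445]), 'orientation': array([-3.08680232e+00, -5.74118552e-01,  2.86467581e-04]), 'force': array([ 0.10761471,  0.82471728, -0.07736782]), 'wrist_torque': array([ 0.02643879,  0.02448652, -0.00694399]), 'opening': 0.09293840455944538} 0.011
scene [[613.0, 0.0, 310.8], [0.0, 613.0, 236.4], [0.0, 0.0, 1.0]] [[0.115, 0.993, 0.014], [0.569, -0.054, -0.82], [-0.814, 0.102, -0.572]] [-0.035, -0.166, 1.562]
top [[566.9, 0.0, 316.0], [0.0, 566.9, 235.7], [0.0, 0.0, 1.0]] [[0.005, -1.0, -0.001], [-0.997, -0.005, -0.073], [0.073, 0.002, -0.997]] [0.012, 0.488, 1.168]
```

View pics/top0.png

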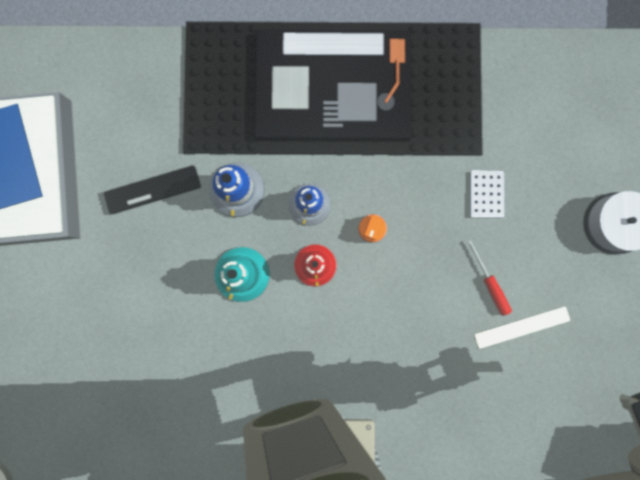

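View pics/scene0.png

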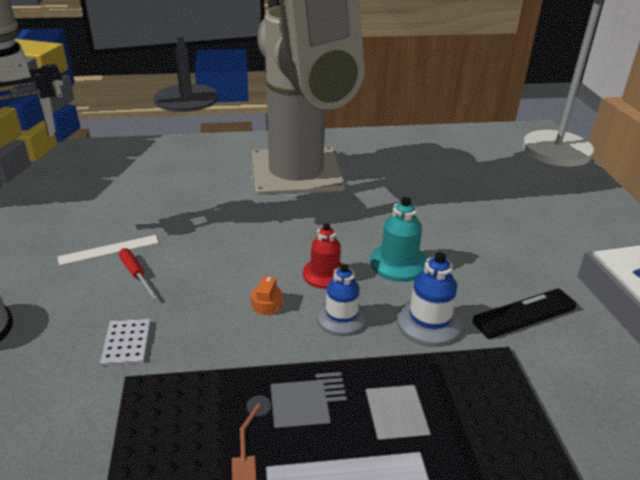

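Candidates for the bottle in the top view are blue large (232,183), blue small (310,200), turquoise (238,273) and red (315,265). The large blue one fits: it is not red or turquoise, and it is the larger of the two blues. I'll check this in one enlarged crop and measure.

```bash
cat > h.py <<'E'
from plant import monitor, eyes, job, robot
import cv2,numpy as np
def ray(n,px,info=None):
    i=info or eyes.camera_info(n);R=np.array(i["R"]);t=np.array(i["t"])
    d=R.T@np.linalg.inv(i["mtx"])@np.array([px[0],px[1],1.]);return -R.T@t,d
def plane(n,px,z,info=None):
    c,d=ray(n,px,info);return c+d*(z-c[2])/d[2]
def proj(n,X,info=None):
    i=info or eyes.camera_info(n);p=np.array(i["mtx"])@(np.array(i["R"])@X+np.array(i["t"]));return p[:2]/p[2]
def tri(a,b):
    A=[];y=[]
    for n,px in (a,b):
        c,d=ray(n,px);d/=np.linalg.norm(d);P=np.eye(3)-np.outer(d,d);A.append(P);y.append(P@c)
    return np.linalg.lstsq(np.vstack(A),np.hstack(y),rcond=None)[0]
def hsv(im): return cv2.cvtColor(im,cv2.COLOR_RGB2HSV)
def blobs(m,amin=20):
    n,l,st,c=cv2.connectedComponentsWithStats(m.astype(np.uint8));return [(st[k,4],c[k].round(1).tolist(),st[k,:4].tolist()) for k in range(1,n) if st[k,4]>=amin]
E
python3 - <<'E'
from h import *
for n in("top","scene"):
    im=cv2.imread(f"pics/{n}0.png");H=cv2.cvtColor(im,cv2.COLOR_BGR2HSV)
    print(n,"orange",blobs(cv2.inRange(H,(5,150,120),(17,255,255))))
    print("yellow",blobs(cv2.inRange(H,(20,120,100),(35,255,255)),4))
im=cv2.imread("pics/top0.png")
a=cv2.resize(im[145:235,195:295],(800,600)[::1] and None,fx=4,fy=4,interpolation=cv2.INTER_CUBIC)
b=cv2.resize(im[190:255,340:410],None,fx=5,fy=5,interpolation=cv2.INTER_CUBIC)
c=np.zeros((360,750,3),np.uint8);c[:a.shape[0],:a.shape[1]]=a;c[:b.shape[0],400:400+b.shape[1]]=b
cv2.imwrite("pics/crop1.png",c)
# plunger top: dark pixels near
g=cv2.cvtColor(im,cv2.COLOR_BGR2GRAY)
print(blobs(g[165:200,215:255]<45,5))
s=cv2.imread("pics/scene0.png");g=cv2.cvtColor(s,cv2.COLOR_BGR2GRAY)
print(blobs(g[245:280,420:460]<45,5))
E
```

```text
top orange [(np.int32(474), [372.5, 227.4], [360, 215, 26, 26])]
yellow [(np.int32(9), [232.1, 212.3], [231, 211, 3, 4]), (np.int32(4), [230.5, 296.0], [230, 295, 2, 3])]
scene orange [(np.int32(615), [263.0, 296.7], [251, 277, 26, 37])]
yellow [(np.int32(558), [37.0, 48.9], [15, 40, 47, 28]), (np.int32(83), [5.0, 111.5], [0, 108, 14, 10]), (np.int32(316), [31.1, 138.2], [18, 122, 27, 39])]
[]
[(np.int32(111), [20.1, 12.6], [14, 7, 14, 12]), (np.int32(23), [29.0, 32.1], [26, 30, 7, 5])]
```

View pics/crop1.png

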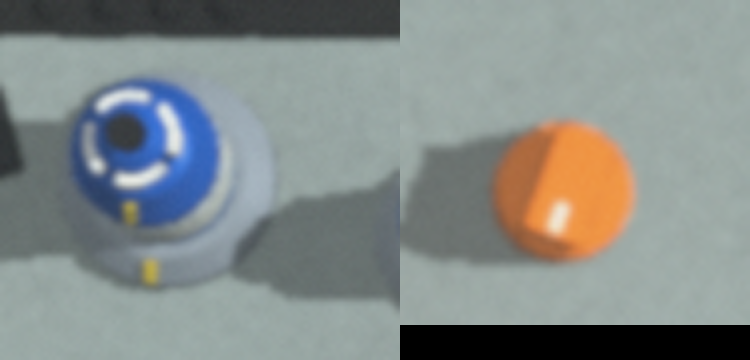

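The crop shows the large blue bottle in its grey holder, with the plunger at about px (227,178). The white collar has 4 gaps, and the yellow mark is on the side towards the robot (232,212). On the right is the orange cap at (372,227), its wing tilted and with a white tick.

```bash
python3 - <<'E'
from h import *
print("plunger tri",tri(("top",(226.7,178)),("scene",(440.1,257.6))), plane("top",(226.7,178),.155))
print("cap top@.03",plane("top",(372.5,227.4),.03), "scene",plane("scene",(263,296.7),.025))
print("marks",plane("top",(232.3,212.5),.03),plane("top",(195+130/4,145+212/4),.11))
s=monitor.read_state()
from scipy.spatial.transform import Rotation as Ro
i=eyes.camera_info("wrist");R=np.array(i["R"]);c=-R.T@i["t"]
T=Ro.from_rotvec(s["orientation"]).as_matrix()
print("tool axes\n",T.round(3));print("cam in tool",(T.T@(c-s["tool_pos"])).round(4));print((R@T).round(3),np.round(i["mtx"],0).tolist())
E
```

```text
plunger tri [0.58590765 0.18178839 0.1491995 ] [0.58494619 0.18106816 0.155     ]
cap top@.03 [ 0.50504236 -0.1028237   0.03      ] scene [ 0.51056876 -0.11212325  0.025     ]
marks [0.53457526 0.18835157 0.03      ] [0.55368413 0.18610524 0.11      ]
tool axes
 [[ 0.933  0.36  -0.   ]
 [ 0.36  -0.933  0.002]
 [ 0.    -0.002 -1.   ]]
cam in tool [ 6.900e-02 -1.000e-04 -1.564e-01]
[[-0.001  1.    -0.001]
 [-0.969 -0.001 -0.248]
 [-0.248  0.001  0.969]] [[359.0, 0.0, 314.0], [0.0, 359.0, 243.0], [0.0, 0.0, 1.0]]
```

Request:
servo_tool --plan '[[[-1,26,42,0,0,0,-0.06],[-1,26,42,0,0,0,-0.06],[-1,26,42,0,0,0,-0.06],[-1,26,42,0,0,0,-0.06],[-1,26,42,0,0,0,-0.06],[-1,26,42,0,0,0,-0.06],[-1,26,42,0,0,0,-0.06],[-1,26,42,0,0,0,-0.06],[-1,26,42,0,0,0,-0.06],[-1,26,42,0,0,0,-0.06],[-1,26,37,0,0,0,-0.06],[-1,0,0,0,0,0,0]]]' --force 20

```text
t: 1.3
tool_pos: [0.5035, -0.0982, 0.2292]
orientation: [-3.107, 0.452, 0.0]
force: [-1.0, -0.3, -0.1]
opening: 0.093
```

```bash
python3 - <<'E'
from h import *
import pickle
s=monitor.read_state();print(s["t"],s["tool_pos"],s["orientation"])
inf=eyes.camera_info("wrist");im=eyes.read_camera("wrist");cv2.imwrite("pics/w1.png",im[:,:,::-1]);pickle.dump(inf,open("w1.pkl","wb"))
H=hsv(im);m=cv2.inRange(H,(5,150,80),(17,255,255));print(blobs(m,50))
t=blobs(cv2.inRange(im,(190,190,190),(255,255,255)),10);print(t[:12])
E
```

```text
1.3 [ 0.50352851 -0.09817149  0.2291568 ] [-3.10698073e+00  4.52133579e-01  2.00935568e-04]
[(np.int32(2446), [318.8, 215.6], [291, 187, 57, 58])]
[(np.int32(6737), [542.1, 64.7], [499, 0, 85, 130]), (np.int32(153), [194.4, 194.6], [179, 184, 26, 22]), (np.int32(14), [190.6, 185.4], [187, 184, 9, 4]), (np.int32(115), [543.7, 211.8], [525, 187, 41, 52]), (np.int32(82), [126.7, 205.4], [120, 199, 16, 17]), (np.int32(112), [153.4, 206.6], [143, 199, 20, 18]), (np.int32(99), [156.7, 232.8], [148, 224, 16, 17]), (np.int32(45), [318.4, 236.2], [317, 231, 4, 12]), (np.int32(25), [134.2, 237.9], [129, 235, 11, 6]), (np.int32(60), [634.2, 294.4], [627, 290, 13, 8])]
```

View pics/w1.png

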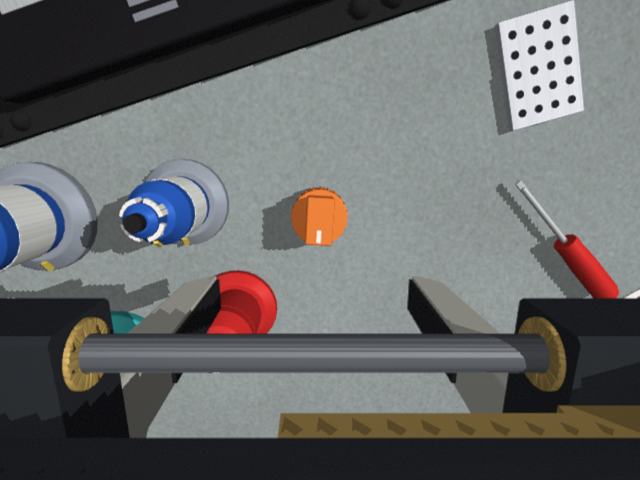

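The cap is at (319,215), with its wing near vertical (aligned with tool x) and the tick at (318,236). Next I'll measure the wing top by brightness.

```bash
python3 - <<'E'
from h import *
import pickle
inf=pickle.load(open("w1.pkl","rb"));im=cv2.imread("pics/w1.png");g=im[:,:,2].astype(int)
for r in range(186,250,6): print(r,g[r,290:350:2].tolist())
E
```

```text
186 [145, 144, 143, 143, 147, 147, 143, 141, 151, 149, 145, 143, 142, 142, 139, 135, 147, 142, 147, 142, 144, 139, 144, 147, 150, 151, 144, 147, 145, 146]
192 [141, 147, 121, 110, 90, 87, 91, 112, 177, 213, 233, 240, 239, 238, 239, 238, 238, 239, 239, 235, 225, 181, 149, 150, 147, 149, 152, 148, 149, 145]
198 [83, 85, 85, 90, 127, 203, 200, 158, 154, 193, 235, 232, 227, 224, 225, 223, 222, 218, 209, 204, 191, 177, 232, 239, 238, 210, 156, 148, 145, 143]
204 [87, 91, 124, 157, 156, 156, 156, 156, 142, 220, 237, 236, 236, 237, 237, 237, 237, 237, 237, 238, 237, 237, 220, 237, 237, 238, 241, 220, 157, 149]
210 [93, 125, 155, 155, 156, 155, 155, 156, 138, 230, 236, 236, 236, 236, 237, 237, 237, 237, 237, 237, 237, 236, 236, 238, 237, 237, 237, 239, 187, 151]
216 [115, 152, 154, 154, 155, 155, 155, 154, 145, 235, 236, 236, 236, 237, 237, 236, 236, 237, 237, 238, 238, 234, 233, 237, 237, 237, 237, 237, 240, 150]
222 [92, 152, 154, 154, 155, 155, 154, 153, 158, 235, 236, 236, 236, 236, 236, 238, 236, 236, 237, 236, 237, 235, 234, 236, 236, 236, 237, 238, 210, 145]
228 [91, 87, 143, 153, 153, 153, 153, 151, 174, 236, 235, 236, 236, 236, 236, 236, 236, 236, 237, 237, 237, 226, 237, 236, 236, 236, 237, 225, 145, 144]
234 [91, 91, 88, 91, 148, 153, 153, 150, 192, 237, 235, 235, 236, 237, 243, 242, 236, 237, 237, 237, 237, 226, 236, 236, 236, 234, 160, 143, 149, 148]
240 [90, 91, 89, 86, 89, 90, 98, 132, 211, 236, 235, 235, 235, 240, 243, 241, 236, 237, 237, 237, 236, 234, 219, 152, 150, 152, 144, 152, 152, 146]
246 [87, 89, 87, 89, 91, 92, 123, 141, 144, 145, 146, 147, 144, 146, 150, 140, 135, 141, 136, 138, 141, 146, 146, 145, 152, 147, 147, 144, 149, 147]
```

```bash
python3 - <<'E'
from h import *
import pickle
inf=pickle.load(open("w1.pkl","rb"));P=lambda u,v:plane("wrist",(u,v),.05,inf)[:2]
a=P(320.4,204);b=P(319,240);d=a-b;print("wing yaw",np.degrees(np.arctan2(d[1],d[0])))
l=P(307.5,204)-P(305.7,240);r=P(333.5,204)-P(332.3,240)
print([np.degrees(np.arctan2(q[1],q[0])) for q in(l,r)])
e1=P(319,244.8);e2=P(320.5,197);print("ends",e1,e2,np.linalg.norm(e1-e2),"centre",(e1+e2)/2)
s=monitor.read_state()
from scipy.spatial.transform import Rotation as Ro
T=Ro.from_rotvec(s["orientation"]).as_matrix();print("tool yaw",np.degrees(np.arctan2(T[1,0],T[0,0])),s["tool_pos"])
X=np.array([.505,-.103,.0]);print(Ro.from_rotvec([0,0,1]).as_matrix()[0,0])
E
```

```text
wing yaw -18.562751715137452
[np.float64(-19.705065400141343), np.float64(-17.727842416025368)]
ends [ 0.4840752  -0.09713241] [ 0.52795815 -0.11150915] 0.046177955398869354 centre [ 0.50601667 -0.10432078]
tool yaw -16.48374488941229 [ 0.50240601 -0.10031517  0.22902867]
0.5403023058681398
```

Request:
servo_tool --plan '[[[-1,12,42,0,0,0,-0.005],[-1,12,42,0,0,0,-0.005],[-1,12,42,0,0,0,-0.005],[-1,12,42,0,0,0,-0.005],[-1,12,42,0,0,0,-0.005],[-1,12,42,0,0,0,-0.005],[-1,10,32,0,0,0,-0.005],[-1,0,0,0,0,0,0],[-1,0,0,0,0,0,0]]]'

```text
t: 2.25
tool_pos: [0.5836, 0.1803, 0.2289]
orientation: [3.099, -0.51, -0.002]
force: [0.4, -0.3, 0.4]
opening: 0.0932
```

```bash
python3 - <<'E'
from h import *
import pickle
s=monitor.read_state();print(s["t"],s["tool_pos"],s["orientation"])
inf=eyes.camera_info("wrist");im=eyes.read_camera("wrist");cv2.imwrite("pics/w2.png",im[:,:,::-1]);pickle.dump(inf,open("w2.pkl","wb"))
p=proj("wrist",np.array([.585,.181,.145]),inf);print(p)
u,v=p.astype(int);c=im[max(v-100,0):v+100,u-120:u+120];print(max(v-100,0),u-120)
cv2.imwrite("pics/w2c.png",cv2.resize(c[:,:,::-1],None,fx=3,fy=3,interpolation=cv2.INTER_CUBIC))
E
```

```text
2.25 [0.58357201 0.18032476 0.22891981] [ 3.09869189e+00 -5.10229321e-01 -1.78942332e-03]
[312.47764091 251.4953044 ]
151 192
```

View pics/w2c.png

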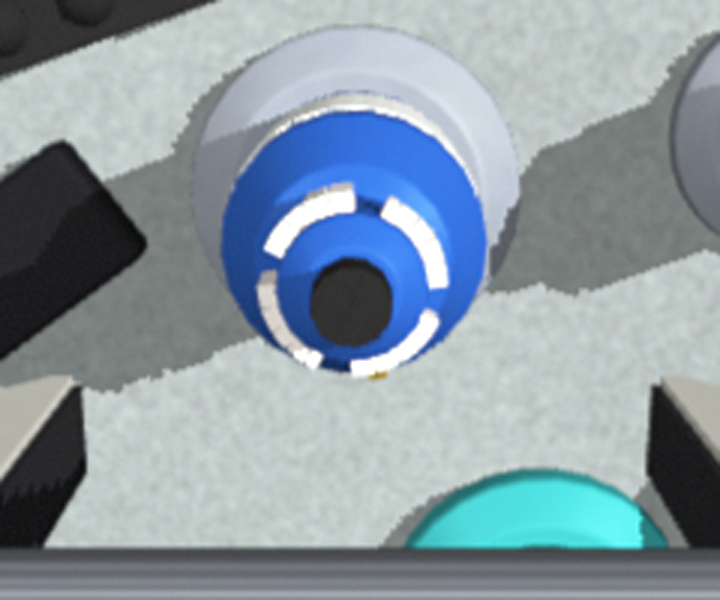

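The crop shows the plunger at (351,302), with collar gaps near (370,205), (440,298), (335,366) and (267,262). I'll work out the axis and the gap angle from these.

```bash
python3 - <<'E'
from h import *
import pickle
inf=pickle.load(open("w2.pkl","rb"));im=cv2.imread("pics/w2.png")[:,:,::-1]
H=hsv(im);V,U=np.mgrid[0:480,0:640]
uc,vc=192+117,151+100.7
m=(H[:,:,2]>185)&(H[:,:,1]<60)&(np.hypot(U-uc,V-vc)<45)
print(blobs(m,20))
pts=np.array([plane("wrist",(u,v),.135,inf)[:2] for v,u in zip(*np.nonzero(m))])
g=im.sum(2);d=(g<170)&(np.hypot(U-uc,V-vc)<16);b=max(blobs(d));print(b);pl=plane("wrist",b[1],.155,inf);print("plunger",pl)
# circle: fit of outer boundary
c=pl[:2].copy()
from scipy.optimize import least_squares
# outer points per angle bin
for it in range(5):
    a=np.arctan2(*(pts-c).T[::-1]);r=np.hypot(*(pts-c).T);k=(r<.026)&(r>.015)
    bi=np.floor(np.degrees(a)/4).astype(int);o=[]
    for q in np.unique(bi[k]):
        j=np.nonzero(k&(bi==q))[0]
        if len(j)>3:o.append(pts[j[np.argmax(r[j])]])
    o=np.array(o);f=least_squares(lambda x:np.hypot(*(o-x[:2]).T)-x[2],[*c,.022],loss="soft_l1",f_scale=.0005);c=f.x[:2]
print("collar",f.x)
for cc in(c,pl[:2]):
    a=np.degrees(np.arctan2(*(pts-cc).T[::-1]))[k]%360
    h=np.histogram(a,bins=360,range=(0,360))[0]
    e=h>2;gaps=[];i0=np.argmax(e);run=[]
    for i in range(i0,i0+361):
        if not e[i%360]:run.append(i)
        else:
            if len(run)>8:gaps.append((run[0]%360,len(run),np.mean(run)%360+.5))
            run=[]
    print(gaps,"mean mod 90",np.degrees(np.angle(np.mean(np.exp(4j*np.radians([x[2] for x in gaps])))))/4)
E
```

```text
[(np.int32(281), [295.0, 222.6], [280, 212, 31, 25]), (np.int32(249), [331.3, 230.6], [319, 217, 22, 30]), (np.int32(2058), [311.3, 276.3], [268, 246, 86, 51])]
(np.int32(619), [308.5, 251.3], [296, 237, 26, 29])
plunger [0.5886498  0.18254605 0.155     ]
collar [0.58387972 0.18379834 0.025428  ]
[(41, 21, np.float64(51.5)), (241, 19, np.float64(250.5)), (323, 16, np.float64(331.0))] mean mod 90 -29.000000000000004
[(52, 23, np.float64(63.5)), (226, 20, np.float64(236.0)), (318, 20, np.float64(328.0))] mean mod 90 -30.84658103633551
```

```bash
cat > gap.py <<'E'
from h import *
import pickle
from scipy.optimize import least_squares
inf=pickle.load(open("w2.pkl","rb"));im=cv2.imread("pics/w2.png")[:,:,::-1]
# use crop-read gap edges too: project collar circle model for each candidate centre, sample brightness
H=hsv(im);white=((H[:,:,1]<40)&(H[:,:,2]>195)).astype(np.float32)
for th in(195,215,230): print(th,blobs((H[200:290,260:360,1]<40)&(H[200:290,260:360,2]>th),30)[:6])
for c in([.5886,.1825],[.587,.1825],[.5886,.184],[.587,.181],[.585,.182]):
    A=np.arange(360);s=np.zeros(360)
    for r in(.0195,.0203,.021):
        p=np.array([proj("wrist",np.array([c[0]+r*np.cos(a),c[1]+r*np.sin(a),.135]),inf) for a in np.radians(A)],np.float32)
        s+=cv2.remap(white,p[:,0].reshape(-1,1),p[:,1].reshape(-1,1),cv2.INTER_LINEAR)[:,0]/3
    f=s.reshape(4,90).mean(0);z=np.sum((1-s)*np.exp(4j*np.radians(A)))
    print(c,"white frac",s.mean().round(3),"gap mod90",np.degrees(np.angle(z)).round(1)/4, [np.nonzero(s[k*90:k*90+90]<.5)[0][[0,-1]].tolist()+[int((s[k*90:k*90+90]<.5).sum())] for k in range(4)])
E
python3 gap.py
```

```text
195 [(np.int32(306), [93.5, 11.1], [81, 0, 19, 33]), (np.int32(259), [35.0, 22.6], [20, 12, 31, 25]), (np.int32(239), [71.3, 30.6], [59, 17, 22, 30]), (np.int32(2417), [54.6, 75.2], [0, 46, 100, 44])]
215 [(np.int32(199), [93.3, 7.6], [81, 0, 19, 21]), (np.int32(242), [34.3, 23.2], [20, 14, 30, 23]), (np.int32(238), [71.3, 30.7], [59, 17, 22, 30]), (np.int32(193), [64.2, 67.1], [49, 54, 29, 23]), (np.int32(44), [34.2, 69.8], [30, 67, 9, 8])]
230 [(np.int32(225), [34.5, 23.2], [20, 14, 30, 23]), (np.int32(235), [71.4, 30.7], [59, 17, 22, 30]), (np.int32(180), [64.4, 67.0], [49, 55, 29, 22]), (np.int32(36), [34.3, 69.8], [30, 67, 9, 7])]
[0.5886, 0.1825] white frac 0.636 gap mod90 -30.525 [[53, 74, 22], [18, 89, 57], [0, 65, 26], [49, 69, 21]]
[0.587, 0.1825] white frac 0.738 gap mod90 -30.15 [[49, 70, 22], [48, 68, 21], [52, 69, 18], [51, 70, 20]]
[0.5886, 0.184] white frac 0.642 gap mod90 -30.575 [[49, 89, 27], [54, 89, 26], [3, 67, 55], [45, 65, 21]]
[0.587, 0.181] white frac 0.596 gap mod90 -28.35 [[52, 89, 38], [0, 64, 60], [47, 69, 23], [55, 75, 21]]
[0.585, 0.182] white frac 0.569 gap mod90 -29.75 [[3, 82, 66], [43, 84, 25], [13, 75, 28], [56, 88, 21]]
```

Gap angle is about -30.3° (mod 90), and a bottle axis at (0.587, 0.182) makes all 4 gaps consistent. Now I'll fetch the cap.

Request:
servo_tool --plan '[[[-1,-12,-42,0,0,0,0],[-1,-12,-42,0,0,0,0],[-1,-12,-42,0,0,0,0],[-1,-12,-42,0,0,0,0],[-1,-12,-42,0,0,0,0],[-1,-12,-42,0,0,0,0],[-1,-6,-33,-10,0,0,0],[-1,0,0,-45,0,0,0],[-1,0,0,-45,0,0,0],[-1,0,0,-45,0,0,0],[-1,0,0,-30,0,0,0],[-1,0,0,0,0,0,0]]]'

```text
t: 3.5
tool_pos: [0.5007, -0.1041, 0.0497]
orientation: [-3.098, 0.515, 0.015]
force: [-1.0, 0.9, -0.2]
opening: 0.0929
```

Request:
servo_tool --plan '[[[-1,0,0,-7,0,0,0],[-1,0,0,-6,0,0,0],[-1,0,0,0,0,0,0],[-1,0,0,0,0,0,0]]]'

```text
t: 3.9
tool_pos: [0.5067, -0.1042, 0.043]
orientation: [3.099, -0.512, 0.003]
force: [0.7, 1.4, 0.0]
opening: 0.0927
```

```bash
python3 - <<'E'
from h import *
s=monitor.read_state();print(s["t"],s["tool_pos"],s["orientation"],s["force"],s["q"])
E
```

```text
3.9 [ 0.50668172 -0.10420527  0.04295399] [ 3.09936038 -0.51153792  0.00323968] [0.66819758 1.37736719 0.01599188] [-3.01965065e-01  8.32028977e-02  1.89640932e+00 -1.42886227e-05
  1.15989605e+00  1.59598031e+00]
```

Request:
servo_tool --plan '[[[-1,0,0,-2,0,0,0],[1,0,0,0,0,0,0],[1,0,0,0,0,0,0],[1,0,0,0,0,0,0],[1,0,0,0,0,0,0],[1,0,0,0,0,0,0],[1,0,0,0,0,0,0],[1,0,0,0,0,0,0],[1,0,0,0,0,0,0]]]' --force 40

```text
t: 4.8
tool_pos: [0.5058, -0.1039, 0.0396]
orientation: [3.1, -0.512, -0.0]
force: [-0.4, -0.2, -0.8]
opening: 0.0339
```

Request:
servo_tool --plan '[[[1,0,0,0,0,0,0],[1,0,0,0,0,0,0],[1,0,0,0,0,0,0],[1,0,0,0,0,0,0],[1,0,0,0,0,0,0]]]'

```text
t: 5.3
tool_pos: [0.5058, -0.1039, 0.0396]
orientation: [-3.1, 0.512, -0.0]
force: [-0.5, -0.5, 0.5]
opening: 0.0254
```

Request:
servo_tool --plan '[[[1,0,0,20,0,0,0],[1,0,0,45,0,0,0],[1,0,0,45,0,0,0],[1,0,0,45,0,0,0.13],[1,0,0,40,0,0,0.13],[1,10,36,0,0,0,0.13],[1,10,36,0,0,0,0.13],[1,10,36,0,0,0,0.13],[1,10,36,0,0,0,0.13],[1,10,36,0,0,0,0.13],[1,10,36,0,0,0,0.13],[1,10,36,0,0,0,0.13]]]'

```text
t: 6.5
tool_pos: [0.5758, 0.1497, 0.2344]
orientation: [-2.863, -1.293, 0.0]
force: [0.7, -0.7, -1.0]
opening: 0.0255
```

Request:
servo_tool --plan '[[[1,11,34,0,0,0,0.13],[1,0,0,0,0,0,0.07],[1,0,0,0,0,0,0],[1,0,0,0,0,0,0]]]'

```text
t: 6.9
tool_pos: [0.5865, 0.1818, 0.2343]
orientation: [-2.726, -1.562, 0.001]
force: [0.1, -0.2, -0.8]
opening: 0.0259
```

```bash
python3 - <<'E'
from h import *
s=monitor.read_state();print(s["t"],s["tool_pos"],s["orientation"],s["force"],s["q"],s["opening"])
r=s["orientation"];print("yaw",np.degrees(2*np.arctan2(r[1],r[0])))
inf=eyes.camera_info("wrist");im=eyes.read_camera("wrist")
for n in("scene","top"):
    j=eyes.read_camera(n);cv2.imwrite(f"pics/{n}1.png",j[:,:,::-1])
sc=cv2.imread("pics/scene1.png");a=cv2.resize(sc[180:350,370:510],None,fx=3,fy=3,interpolation=cv2.INTER_CUBIC)
w=im[160:400,200:440,::-1];w=cv2.resize(w,None,fx=1.5,fy=1.5)
c=np.zeros((510,790,3),np.uint8);c[:a.shape[0],:a.shape[1]]=a;c[:360,425:785]=w;cv2.imwrite("pics/hov.png",c)
E
```

```text
6.9 [0.58653412 0.18184474 0.23426916] [-2.72594536e+00 -1.56157826e+00  1.20188570e-03] [ 0.14656011 -0.24680531 -0.75995482] [ 2.17270885e-01  1.67048614e-01  1.43948959e+00 -1.83089057e-04
  1.53579892e+00  7.47628386e-01] 0.025911994812880413
yaw -300.38687550289194
```

View pics/hov.png

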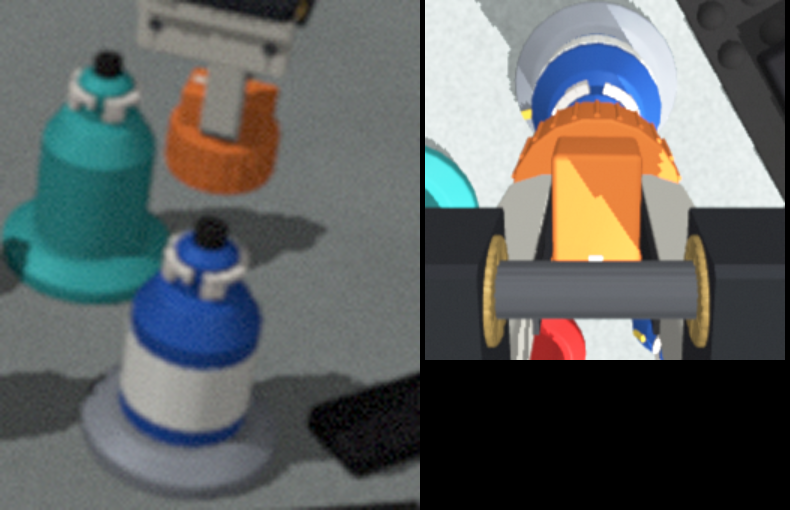

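The cap hangs level over the large blue bottle, with one visible gap facing the wing's +x end. Next I'll check where the wing sits along the jaws, using the wing-top edge in the wrist view at about crop y 137–155.

```bash
python3 - <<'E'
from h import *
from scipy.spatial.transform import Rotation as Ro
s=monitor.read_state();inf=eyes.camera_info("wrist");im=eyes.read_camera("wrist")
T=Ro.from_rotvec(s["orientation"]).as_matrix()
col=200+int(600-425)//1.5;col=int(col)
print(col,[(r,im[r,col].tolist()) for r in range(222,275,3)])
p0=s["tool_pos"]
for zz in(.0105,-.0115):   # wing top / roof height above TCP
  for x in(-.0285,-.023,0,.023,.0285):
    print(zz,x,proj("wrist",p0+T@np.array([x,0,-zz]),inf).round(1))
E
```

```text
316 [(222, [36, 80, 163]), (225, [59, 117, 225]), (228, [168, 102, 92]), (231, [191, 103, 49]), (234, [180, 98, 47]), (237, [219, 119, 56]), (240, [240, 141, 71]), (243, [237, 135, 64]), (246, [237, 135, 64]), (249, [237, 137, 65]), (252, [192, 103, 48]), (255, [195, 105, 49]), (258, [198, 108, 52]), (261, [199, 107, 50]), (264, [239, 136, 63]), (267, [237, 134, 63]), (270, [236, 133, 63]), (273, [236, 133, 63])]
0.0105 -0.0285 [313.1 368.9]
0.0105 -0.023 [313.1 358.3]
0.0105 0 [313. 312.]
0.0105 0.023 [312.9 262.2]
0.0105 0.0285 [312.9 249.8]
-0.0115 -0.0285 [313.1 344. ]
-0.0115 -0.023 [313.1 334.4]
-0.0115 0 [313.1 292.9]
-0.0115 0.023 [313.  248.6]
-0.0115 0.0285 [313.  237.5]
```

Request:
servo_tool --plan '[[[1,0.5,0.5,-20,0,0,0],[1,0,0,-20,0,0,0],[1,0,0,-10,0,0,0],[1,0,0,-5,0,0,0],[1,0,0,0,0,0,0]]]'

```text
t: 7.6
tool_pos: [0.587, 0.1823, 0.1793]
orientation: [-2.724, -1.564, 0.001]
force: [-0.4, 0.1, -0.5]
opening: 0.0257
```

Request:
servo_tool --plan '[[[1,0,0,-2,0,0,0],[1,0,0,-2,0,0,0],[1,0,0,-1,0,0,0],[1,0,0,0,0,0,0],[1,0,0,0,0,0,0]]]'

```text
t: 8.1
tool_pos: [0.5873, 0.1827, 0.1748]
orientation: [2.724, 1.565, 0.0]
force: [-0.0, 0.1, -0.6]
opening: 0.0251
```

Request:
servo_tool --plan '[[[1,0,0,-1,0,0,0],[1,0,0,-1,0,0,0],[1,0,0,-1,0,0,0],[1,0,0,0,0,0,0]]]'

```text
t: 8.5
tool_pos: [0.5872, 0.1826, 0.1713]
orientation: [-2.724, -1.565, 0.001]
force: [1.0, -0.1, -0.6]
opening: 0.0253
```

Request:
servo_tool --plan '[[[1,0,0,-1,0,0,0],[1,0,0,-1,0,0,0],[1,0,0,0,0,0,0]]]'

```text
t: 8.8
tool_pos: [0.5873, 0.1827, 0.1698]
orientation: [2.724, 1.565, 0.0]
force: [-0.2, -0.7, 0.4]
opening: 0.0255
```

Request:
servo_tool --plan '[[[1,0,0,-1,0,0,0],[1,0,0,-1,0,0,0],[1,0,0,0,0,0,0]]]'

```text
t: 9.1
tool_pos: [0.5874, 0.1827, 0.1678]
orientation: [2.724, 1.565, 0.001]
force: [-1.0, 0.3, 3.4]
opening: 0.0258
```

The force follows the spring and the lugs are in the gaps. Pressing on.

Request:
servo_tool --plan '[[[1,0,0,-1,0,0,0],[1,0,0,-1,0,0,0],[1,0,0,-1,0,0,0],[1,0,0,0,0,0,0]]]'

```text
t: 9.5
tool_pos: [0.5874, 0.1827, 0.1648]
orientation: [2.724, 1.565, 0.001]
force: [-1.3, -0.4, 4.2]
opening: 0.0257
```

Request:
servo_tool --plan '[[[1,0,0,-1,0,0,0],[1,0,0,-1,0,0,0],[1,0,0,-1,0,0,0],[1,0,0,0,0,0,0]]]'

```text
t: 9.9
tool_pos: [0.5874, 0.1827, 0.1621]
orientation: [2.724, 1.565, 0.001]
force: [-2.7, -0.2, 6.3]
opening: 0.0253
```

Request:
servo_tool --plan '[[[1,-0.5,0,-1,0,0,0],[1,0,0,0,0,0,0],[1,0,0,0,0,0,0]]]'

```text
t: 10.2
tool_pos: [0.5874, 0.1827, 0.1616]
orientation: [2.724, 1.564, 0.002]
force: [-1.1, -0.7, 7.0]
opening: 0.0258
```

Request:
servo_tool --plan '[[[1,0,0,-0.8,0,0,0],[1,0,0,0,0,0,0],[1,0,0,0,0,0,0]]]'

```text
t: 10.5
tool_pos: [0.5874, 0.1827, 0.1609]
orientation: [2.724, 1.564, 0.003]
force: [-1.5, -0.3, 7.7]
opening: 0.0261
```

Request:
servo_tool --plan '[[[1,0,0,-0.7,0,0,0],[1,0,0,0,0,0,0],[1,0,0,0,0,0,0]]]'

```text
t: 10.8
tool_pos: [0.5874, 0.1827, 0.1602]
orientation: [2.724, 1.564, 0.003]
force: [-1.7, -1.1, 7.5]
opening: 0.0255
```

Request:
servo_tool --plan '[[[1,0,0,0,0,0,-0.04],[1,0,0,0,0,0,-0.04],[1,0,0,0,0,0,-0.04],[1,0,0,0,0,0,0]]]'

```text
t: 11.2
tool_pos: [0.5877, 0.1828, 0.1604]
orientation: [2.813, 1.396, 0.004]
force: [-0.2, -0.9, 8.3]
opening: 0.0258
```

```bash
cat > st.py <<'E'
from h import *
s=monitor.read_state();r=s["orientation"];print(s["t"],s["tool_pos"].round(4),"yaw",np.degrees(2*np.arctan2(r[1],r[0]))%360,s["force"].round(1),s["wrist_torque"].round(3),s["opening"])
E
python3 st.py
```

```text
11.2 [0.5877 0.1828 0.1604] yaw 52.78796299833506 [-0.2 -0.9  8.3] [-0.044  0.02   0.004] 0.02576041229787783
```

Torque is near zero, so the lugs are under the ledges. Continuing the turn.

Request:
servo_tool --plan '[[[1,0,0,0,0,0,-0.05],[1,0,0,0,0,0,-0.05],[1,0,0,0,0,0,-0.05],[1,0,0,0,0,0,-0.05],[1,0,0,0,0,0,0]]]'

```text
t: 11.7
tool_pos: [0.5878, 0.1828, 0.1605]
orientation: [2.939, 1.108, 0.004]
force: [-0.8, 0.8, 8.5]
opening: 0.0259
```

```bash
python3 st.py
```

```text
11.7 [0.5878 0.1828 0.1605] yaw 41.307960044302426 [-0.8  0.8  8.5] [-0.073  0.031 -0.01 ] 0.025905187187987788
```

Request:
servo_tool --plan '[[[1,0,0,0,0,0,-0.05],[1,0,0,0,0,0,-0.05],[1,0,0,0,0,0,-0.05],[1,0,0,0,0,0,-0.05],[1,0,0,0,0,0,-0.05],[1,0,0,0,0,0,-0.01],[1,0,0,0,0,0,0],[1,0,0,0,0,0,0]]]'

```text
t: 12.5
tool_pos: [0.5878, 0.1828, 0.1605]
orientation: [3.058, 0.72, 0.004]
force: [-1.2, -0.1, 8.4]
opening: 0.0258
```

```bash
python3 st.py
```

```text
12.5 [0.5878 0.1828 0.1605] yaw 26.515871362584427 [-1.2 -0.1  8.4] [-0.014 -0.028 -0.042] 0.025808594454720668
```

Turned 33.2° without meeting the stop. I'll ease up so the lugs seat in the catches, then check the pull.

Request:
servo_tool --plan '[[[1,0,0,1,0,0,0],[1,0,0,1,0,0,0],[1,0,0,1,0,0,0],[1,0,0,1,0,0,0],[1,0,0,0,0,0,0]]]'

```text
t: 13.0
tool_pos: [0.5878, 0.1828, 0.1642]
orientation: [3.058, 0.72, 0.004]
force: [1.5, 0.4, 5.7]
opening: 0.0257
```

Request:
servo_tool --plan '[[[1,0,0,1,0,0,0],[1,0,0,0,0,0,0],[1,0,0,0,0,0,0]]]'

```text
t: 13.3
tool_pos: [0.5875, 0.1828, 0.1646]
orientation: [3.058, 0.72, 0.003]
force: [2.0, 1.3, 4.1]
opening: 0.0257
```

```bash
python3 st.py
```

```text
13.3 [0.5875 0.1828 0.1646] yaw 26.5154001915548 [2.  1.3 4.1] [ 0.121 -0.569  0.029] 0.025683521327131642
```

Request:
servo_tool --plan '[[[0,0,0,0,0,0,0],[0,0,0,0,0,0,0],[0,0,0,0,0,0,0],[0,0,0,0,0,0,0],[0,0,0,0,0,0,0],[0,0,0,5,0,0,0],[0,0,0,15,0,0,0],[0,0,0,30,0,0,0],[0,0,0,40,0,0,0],[0,0,0,0,0,0,0]]]'

```text
t: 14.3
tool_pos: [0.5893, 0.1832, 0.262]
orientation: [3.058, 0.721, 0.016]
force: [0.9, -0.3, 0.6]
opening: 0.0464
```

Request:
servo_tool --plan '[[[0,-20,-40,0,0,0,0],[0,-20,-40,0,0,0,0],[0,-20,-40,0,0,0,0],[0,-20,-40,0,0,0,0],[0,0,0,0,0,0,0],[0,0,0,0,0,0,0]]]'

```text
t: 14.9
tool_pos: [0.5065, 0.0219, 0.2548]
orientation: [-3.059, -0.717, -0.001]
force: [-0.2, 0.2, 0.2]
opening: 0.0467
```

```bash
python3 st.py; python3 - <<'E'
from h import *
out={}
for n in("top","scene"):
    im=eyes.read_camera(n);out[n]=im[:,:,::-1]
    m=cv2.inRange(hsv(im),(5,150,80),(17,255,255));print(n,blobs(m,100))
    o=cv2.imread(f"pics/{n}0.png")
    for nm,lo,hi in(("red",(0,150,80),(4,255,255)),):
        print(nm,blobs(cv2.inRange(cv2.cvtColor(o,cv2.COLOR_BGR2HSV),lo,hi),60),blobs(cv2.inRange(hsv(im),lo,hi),60))
ex=lambda z:[proj(n,np.array([.5875,.1828,.125+z])).round(1).tolist() for n in("top","scene")]
for z in(0,.028,.05):print(z,ex(z))
# wing top edge height check for the scene
a=cv2.resize(out["scene"][200:350,370:510],None,fx=2.8,fy=2.8,interpolation=cv2.INTER_CUBIC)
b=cv2.resize(out["top"][130:250,90:270],None,fx=2.2,fy=2.2,interpolation=cv2.INTER_CUBIC)
c=np.zeros((430,800,3),np.uint8);c[:a.shape[0],:a.shape[1]]=a;c[:b.shape[0],400:400+b.shape[1]]=b;cv2.imwrite("pics/end.png",c)
E
```

```text
14.9 [0.5065 0.0219 0.2548] yaw 26.38650775436929 [-0.2  0.2  0.2] [-0.039  0.003  0.044] 0.04666008825849091
top [(np.int32(601), [225.3, 177.4], [212, 163, 27, 30])]
red [(np.int32(563), [321.3, 263.2], [299, 246, 36, 39]), (np.int32(264), [499.0, 294.9], [488, 277, 23, 36])] [(np.int32(680), [318.9, 262.8], [296, 246, 39, 39]), (np.int32(271), [499.0, 295.1], [488, 277, 23, 37])]
scene [(np.int32(1107), [438.9, 259.7], [421, 237, 36, 42])]
red [(np.int32(1067), [321.2, 262.5], [303, 238, 37, 50]), (np.int32(310), [130.0, 261.7], [119, 249, 25, 29])] [(np.int32(1050), [321.3, 262.6], [303, 238, 37, 50]), (np.int32(312), [130.1, 261.8], [119, 249, 25, 29])]
0 [[228.3, 179.4], [439.2, 269.6]]
0.028 [[226.0, 176.8], [441.4, 256.3]]
0.05 [[224.0, 174.7], [443.2, 245.5]]
```

View pics/end.png

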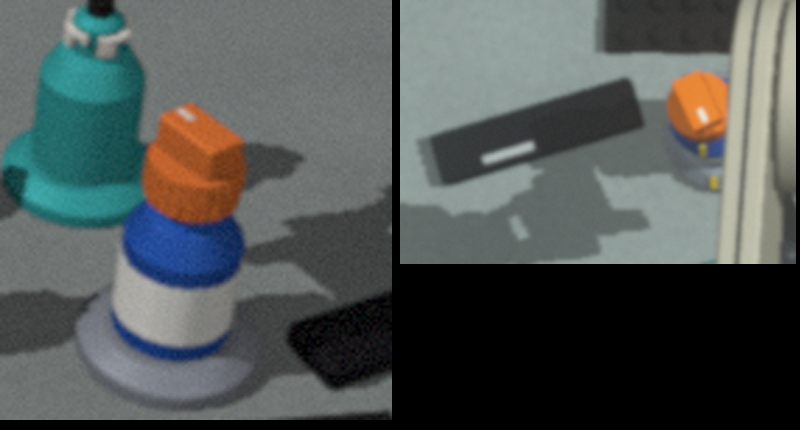

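```bash
python3 - <<'E'
from h import *
im=eyes.read_camera("scene");b=max(blobs(cv2.inRange(hsv(im),(5,150,80),(17,255,255)),100));print(b)
for zr in(.131,.125):
    P=[np.array([.5873+r*np.cos(a),.1826+r*np.sin(a),z]) for r,z in((.0285,zr),(.0285,zr+.028)) for a in np.radians(range(0,360,5))]
    y=np.radians(26.5);P+=[np.array([.5873,.1826,zr+.05])+u*.023*np.array([np.cos(y),np.sin(y),0])+v*.013*np.array([-np.sin(y),np.cos(y),0]) for u in(-1,1) for v in(-1,1)]
    q=np.array([proj("scene",p) for p in P]);print(zr,q.min(0).round(1),q.max(0).round(1))
job.close_job()
E
```

```text
(np.int32(1109), [439.0, 259.7], [421, 238, 37, 41])
0.131 [422.3 233.3] [459.4 277.4]
0.125 [421.9 236.2] [458.9 280.3]
the job is handed in; nothing more can be done
```

The orange cap is on the large blue bottle, pressed down, turned clockwise and let go. The checks say it is locked, and I handed the job in at about 15 s of robot time.

- **Fit and turn:** I gripped the cap by its wing and lined its lugs up with the collar gaps seen in the wrist camera (about 59.7°). I pressed it down to about 14 mm below the collar top, by tool height, at about 8 N. Then I turned it 33.2° clockwise with almost no torque and without meeting the stop.
- **Caught lugs:** Raising the gripper before release, the cap stopped at about 9.9 mm below the collar top. The upward force on the tool dropped from 5.7 to 4.1 N, so the catches were holding it.
- **Height in the last picture:** The cap spans rows 238 to 279. I expected 236 to 280 if locked and 233 to 277 if unlocked, so it fits locked within 1–2 pixels. It looks upright and centred.
- **Other items:** The screwdriver's pixels did not move. I checked the battery only by eye, and it looked unmoved. I did not measure the drive again, but the arm never went near it.
- **Disagreement:** At full depth the spring pushed about 1 N less than its nominal value. I put this down to the spring's tolerance, because the cap turned freely.

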